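Lock the gas cylinder's hold-down strap with a hairpin clip

TASK

Secure the calibration gas cylinder on the bench: take the large hairpin spring clip and push it sideways, flat on the landing, under the head of the pin that holds down the strap of the cradle with the green cylinder in it (not the empty cradle), until the clip snaps fully home round the pin's shank. Then let go of it.

Things in the scene. Friction and masses are not known exactly. Their poses are not given: they have to be found in the camera images.
- clip: The larger of two loose hairpin spring clips: black grip with two 6 mm wire legs, flat on the bench, about 90 g. Origin on the underside; x points along the legs to the open mouth (away from the robot at first), z up. Grip: x -22 to +10 mm, 24 mm wide along y, z 0 to 28 mm; grasp it across y, centred at x = -6 mm. Legs: z 0 to 6 mm, tips at x = 71 mm.
- clip_seat (a point): Where the pin's axis belongs when the clip is home: x = 30, y = 0, z = 0 mm in the clip's frame, same axes. Ahead of it the legs close to a waist 10 mm wide (13 mm from this point), then flare to a mouth 34 mm wide inside at the tips (41 mm from it). Pushing the waist over the pin takes 6 to 15 N; the pocket behind it leaves the pin about 5 mm of play each way.
- pin (a point): Upright steel pin of the cradle with the cylinder: point on its axis at the top of the landing, 20 mm above the bench. z up; x points from the landing across the pin to the cylinder: push the clip along +x. Shank 16 mm in diameter, free for 14 mm above the landing; over it a head 28 mm in diameter, 8 mm thick, so the clip cannot go on from above.
- cradle_full: Fixed cradle with the green gas cylinder, left or right; an identical one is empty. Origin on the bench under the pin's axis, axes as the pin's. A flat landing 70 mm wide, 20 mm high, runs from the pin to x = -105 mm, level with the strap's foot round the pin. Beyond the pin the strap rises from x = 50 mm; the cylinder (74 mm across, top 99 mm above the bench) begins at x = 55 mm.
Mind the look-alikes: they are no part of the job. Leave any red look-alike of the clip alone.

How it is judged:
At the end, for the whole second after the job is handed in: The large clip is let go and at rest on the cradle with the cylinder, pin in its pocket: clip seat within 10 mm of the pin's axis seen from above, flat within 11 degrees, its underside 5 mm below to 12 mm above the landing's top (so under the pin's head) (horizontal distance between clip_seat and pin below 0.01 m and z of clip_seat in the frame of pin between -0.005 and 0.012 m and angle between clip's own z axis and vertical below 0.2 rad and linear speed of clip below 0.03 m/s); the robot touches nothing.
It also fails if it takes over 35 s, if anything falls off the work surface, if the arm or the gripper's body presses on something with over 40 N, if the wrist force passes 120 N, or if a joint passes its speed limit or range.

ROBOT

A 7-joint arm with a two-finger parallel gripper is mounted at the origin on the work surface. World frame = base frame: x ahead of the robot, y to its left, z up, the work surface at z = 0. Lengths are in m, angles in rad, forces in N, time in s.
With the tool pointing down it reaches from about 0.4 to 0.85 m from the base axis. Payload 4.5 kg.
Tool frame: the origin (TCP) lies on the centre line of the jaws, within the pads' length; the fingertips stand 11 mm ahead of it and the grasp point (between the pads) lies 8 mm behind it; z points along the fingers, x is the direction in which the jaws open and shut, and the axes are right-handed (so a half turn about z gives the same grasp; the last joint's range is limited). The gripper opens to 88 mm and grips with 3 to 60 N. Pads are 18 mm wide; open, the fingers measure 123 mm over their backs; the gripper's body (75 mm by 187 mm) begins 45 mm behind the grasp point.
Start: joints at [-1.1, 0.689, -0.195, 1.565, 0.157, 0.902, -0.215], TCP at [0.264, 0.566, 0.227] pointing down, gripper open.
Joint ranges: [-3.01, 3.01], [-0.46, 2.08], [-1.47, 1.51], [0.13, 2.56], [-1, 4.14], [0.04, 2.09], [-2.66, 2.66]. Speed limits (rad/s): [2.57, 2.57, 3.14, 3.14, 3.14, 3.14, 3.14].

INTERFACE

Orientations are given as a unit quaternion [x, y, z, w].
In Python, from plant import r, vision, order, nets gives the robot as it stands.
- The arm moves only by the tool send_rows, never from a script. Its argument "series" is a list of rows, each an object with "delta_pos": the shift along the tool's x, y, z in cm, a list of three; "turn": the turn about the tool's z in degrees; "jaw": the closure, from 0 (fully open) to 1 (shut). In form: [{"delta_pos": [x, y, z], "turn": turn, "jaw": jaw}, ...]. A call has 1 to 8 rows; each row is the pose to reach, as a shift and turn from the pose commanded when the call began, along the tool's axes at that moment; what a row does not reach only later rows make up. A row lasts 1/12 s, in which the tool goes at most 41.7 mm and 7.16 degrees, less where a joint would pass 70% of its speed; a pose out of reach is approached as far as the arm can. A call with a gripper value outside its range is refused whole. The fingers move at their own pace and stop on an object; "force" is the grip in N (left out, the last holds). Time passes only in rows, so rows that repeat a pose let the fingers close. It gives the time, the measured TCP pose, the force and the opening at its end, in the units of the state.
- r.get_state(): the state, without advancing time (a new reading comes with each control period).
- vision.snapshot(name): name is "scene" or "top" or "wrist"; returns the picture (420x560x3 uint8, blue, green, red); there is no depth.
- vision.camera_params(name): a dict with "intrinsics" (3x3 intrinsics, pixels), "D" ([k1, k2, p1, p2, k3] as OpenCV has them; the pictures are not rectified), "extrinsics" (4x4, takes a point from world to camera coordinates). Camera axes: x right, y down, z forward; pixel columns grow to the right and rows downward; lengths in m; the calibration is good to about 2 mm. A picture is of the moment at which its call begins: read the wrist's pose just before it. camera_params takes no time and is no camera call; for the wrist camera it gives the pose at the moment of the call.
- order.finish_job(): hands the job in, once; it reports no verdict.
Trained networks look in the newest picture that a camera, given by its name, has taken for a name from the list of things; names that differ only in an ending like _2 or _b are one class to them, and where a whole thing is asked for, a point or a joint stands for the part that bears it (a point fixed in the world has none). Each returns a list of dicts, best first, with "score" (0 to 1); they miss things now and then, are a little off and sometimes report something else, mostly with a low value. They report only what shows in the picture. A call takes as long as a camera call. They do not tell look-alikes from the thing itself.
- nets.boxes_of(camera, label): "location" ([row, column] as shares, 0 to 1, of the picture: columns of its width, rows of its height, amid what is visible of it).
- nets.trace(camera, label): "region" (420x560 bool, what is visible of it) and "location" ([row, column] as shares, 0 to 1, of the picture: columns of its width, rows of its height, amid what is visible of it).
The state is a dict: "clock": time; "q": joint angles; "qd": joint speeds; "joint_torque": joint torques, N m; "tool_pos": TCP position; "eef_rot": TCP orientation; "contact_force": force on the tool from outside, world axes, zero at the start; "moment": the same for the moment, N m; "opening": opening from 0.0 (shut) to 1.0 (fully open).
Only numpy, scipy, OpenCV 4.12 (cv2) and the standard library are available. Lean on these libraries where they do the work, as an engineer would, in place of code of your own. Each camera call takes 0.05 s, during which the arm holds its last target.

## Working session

There is one attempt and no reset: what is moved stays moved. The work goes in short steps, Python scripts to look and compute and a tool call to move; the robot and the scene stay as the last step left them, time stands still between calls to the robot, and variables do not carry over. Pictures are saved under pics/ and viewed, and the job is handed in when it is done.

Besides the shell and the picture viewer there is one more tool, called after "Call:" as name([rows], argument=value, ...), one row to a line, values as JSON. send_rows: Moves the arm, as the interface text tells. Its arguments: {"type":"object","properties":{"series":{"type":"array"},"force":{"type":"number"}},"required":["series"]}

```bash
mkdir -p pics; ls; python3 - <<'E'
from plant import r, vision, order, nets
import cv2
s=r.get_state(); print(s)
for n in("scene","top"):
    im=vision.snapshot(n); cv2.imwrite(f"pics/{n}0.png",im)
    p=vision.camera_params(n); print(n,p)
    for l in("clip","pin","cradle_full"):
        print(l,[(round(d['score'],2),[round(d['location'][1]*560),round(d['location'][0]*420)]) for d in nets.boxes_of(n,l)])
E
```

```text
pics
{'clock': 0.0, 'q': array([-1.10020083,  0.69000746, -0.19451676,  1.56635127,  0.15732427,
        0.90252322, -0.2151042 ]), 'qd': array([-0.00016762,  0.00043293, -0.00047687,  0.00066376, -0.00143337,
       -0.00070464, -0.00019511]), 'joint_torque': array([ 3.67254179e-04, -5.27579927e+01, -1.26674037e+00, -1.53432155e+01,
       -5.25677903e-02,  6.60976366e-03,  1.74684319e-04]), 'tool_pos': array([0.26416798, 0.56568796, 0.22589357]), 'eef_rot': array([ 8.43489077e-01,  5.37145492e-01, -7.54306564e-04,  5.72806087e-04]), 'contact_force': array([ 0.3564901 , -0.18140091, -0.08719596]), 'moment': array([-0.00527325,  0.01468375,  0.02093494]), 'opening': 1.001220611346152}
scene {'intrinsics': array([[421.56364028,   0.        , 280.29855724],
       [  0.        , 421.56364028, 201.38785877],
       [  0.        ,   0.        ,   1.        ]]), 'D': array([-0.07897454,  0.        ,  0.        ,  0.        ,  0.        ]), 'extrinsics': array([[ 0.89327001,  0.44931532,  0.01358056, -0.40364179],
       [ 0.38952039, -0.75860727, -0.52229195, -0.15048884],
       [-0.2243
[... 165 characters left out ...]
3, 108])]
pin [(0.63, [341, 350])]
cradle_full [(0.97, [341, 352])]
top {'intrinsics': array([[479.95880985,   0.        , 268.1491705 ],
       [  0.        , 479.95880985, 207.75180464],
       [  0.        ,   0.        ,   1.        ]]), 'D': array([-0.13042646,  0.        ,  0.        ,  0.        ,  0.        ]), 'extrinsics': array([[ 0.00273341, -0.99980738,  0.0194352 , -0.00974577],
       [-0.99737281, -0.0041326 , -0.07232146,  0.43204451],
       [ 0.07238785, -0.01918645, -0.997192  ,  0.84709876],
       [ 0.        ,  0.        ,  0.        ,  1.        ]])}
clip [(0.71, [142, 310]), (0.7, [244, 163]), (0.68, [320, 188])]
pin [(0.6, [381, 82])]
cradle_full [(0.85, [383, 84])]
```

View pics/scene0.png

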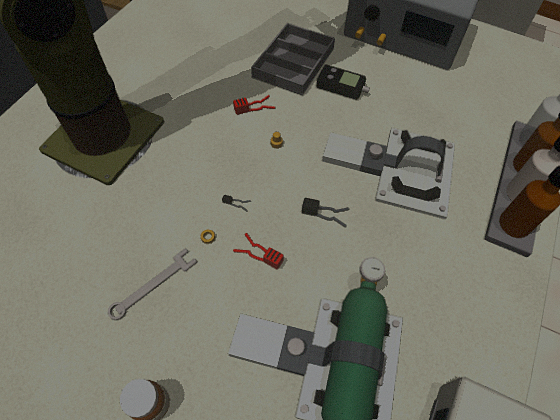

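View pics/top0.png

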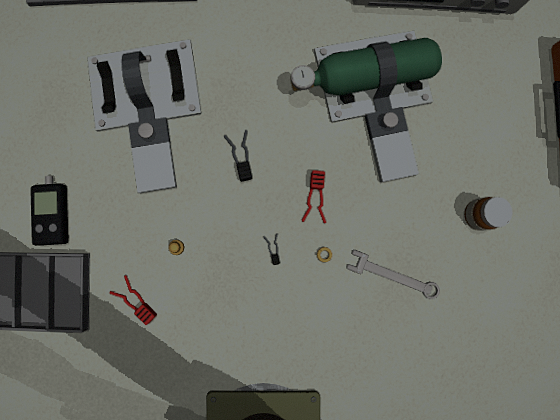

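Candidates for the clip in top: black (240,157) is large, black (272,250) is small, and the red ones at (317,195) and (135,300) are look-alikes. The large black one at (240,157) fits. The pin is at (390,119), on the right-hand cradle with the green cylinder. I'll enlarge both to confirm.

```bash
cat > h.py <<'E'
import numpy as np, cv2
from plant import r, vision, order, nets
def ray(cam,uv,p=None):
    p=p or vision.camera_params(cam)
    n=cv2.undistortPoints(np.array(uv,float).reshape(-1,1,2),p['intrinsics'],p['D']).reshape(-1,2)
    T=p['extrinsics'];R=T[:3,:3];c=-R.T@T[:3,3]
    return c,np.c_[n,np.ones(len(n))]@R
def onplane(cam,uv,z,p=None):
    c,d=ray(cam,uv,p); return c+d*((z-c[2])/d[:,2])[:,None]
def proj(cam,X,p=None):
    p=p or vision.camera_params(cam);T=p['extrinsics']
    rv=cv2.Rodrigues(T[:3,:3])[0]
    return cv2.projectPoints(np.array(X,float).reshape(-1,1,3),rv,T[:3,3],p['intrinsics'],p['D'])[0].reshape(-1,2)
E
python3 - <<'E'
from h import *
im=cv2.imread('pics/top0.png')
a=cv2.resize(im[115:195,205:285],None,fx=5,fy=5,interpolation=cv2.INTER_CUBIC)
b=cv2.resize(im[110-20:190,350:430],None,fx=4,fy=4,interpolation=cv2.INTER_CUBIC)
c=np.zeros((400,730,3),np.uint8);c[:,:400]=a;c[:,410:]=b
cv2.imwrite('pics/crop0.png',np.clip(c*1.6,0,255).astype(np.uint8))
E
```

```text
(no output)
```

View pics/crop0.png

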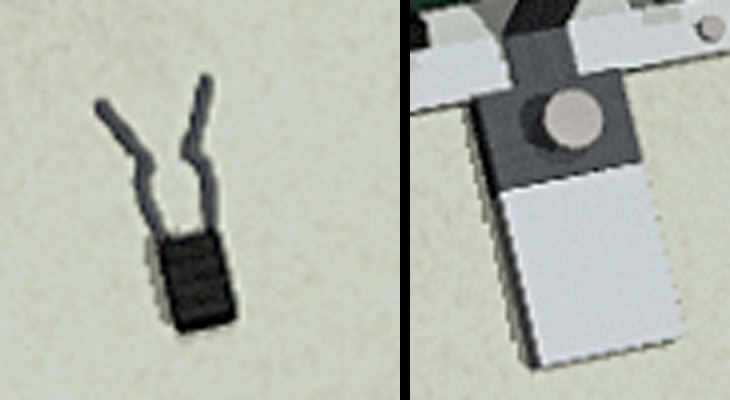

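The left crop shows the large black clip: grip at top ≈(244,171), tips at (225,135) and (246,130). The right crop shows the pin head at ≈(390.5,119.5), with the landing running down to (408,178) and the green cylinder above it. Next I'll compute both poses.

```bash
python3 - <<'E'
from h import *
A=lambda l:np.array([[205+x/5-.4,115+y/5-.4] for x,y in l])
B=lambda l:np.array([[350+(x-410)/4-.4,90+y/4-.4] for x,y in l])
tips=onplane('top',A([(100,103),(207,78)]),.005)
g=onplane('top',A([(163,236),(218,231),(238,318),(181,331)]),.028)
print(tips.round(4),'\n',g.round(4))
f=(g[0]+g[1])/2;b=(g[2]+g[3])/2
m=tips.mean(0); gc=g.mean(0)
print('len',np.linalg.norm(f-b),'w',np.linalg.norm(g[0]-g[1]),'tipdist',np.linalg.norm(m-gc),'tips w',np.linalg.norm(tips[0]-tips[1]))
d=m-gc;print('grip centre',gc,'yaw',np.degrees(np.arctan2(d[1],d[0])))
print('pin head',onplane('top',B([(573,118)]),.042))
L=onplane('top',B([(503,195),(540,364),(640,165),(682,337)]),.02);print(L)
for i in(0,2):
  d=L[i]-L[i+1];print(np.degrees(np.arctan2(d[1],d[0])),np.linalg.norm(L[0]-L[2]))
d=L[1]-L[3];print(np.degrees(np.arctan2(d[1],d[0]))-90)
# scene checks: pin, clip, via nets trace mask
vision.snapshot('scene')
for l in('pin',):
  for t in nets.trace('scene',l)[:2]: print(t['score'],t['location'])
print(proj('scene',[onplane('top',B([(573,118)]),.042)[0],gc,tips[0],tips[1]]))
p=vision.camera_params('wrist');print(p)
im=cv2.imread('pics/scene0.png')
a=cv2.resize(im[180:240,285:365],None,fx=5,fy=5,interpolation=cv2.INTER_CUBIC)
b=cv2.resize(im[310:385,225:305],None,fx=4,fy=4,interpolation=cv2.INTER_CUBIC)
c=np.zeros((300,730,3),np.uint8);c[:,:400]=a;c[:,410:]=b
cv2.imwrite('pics/crop1.png',np.clip(c*1.8,0,255).astype(np.uint8))
E
```

```text
[[0.5667 0.0722 0.005 ]
 [0.5763 0.0328 0.005 ]] 
 [[0.5132 0.0475 0.028 ]
 [0.5151 0.0278 0.028 ]
 [0.4838 0.0205 0.028 ]
 [0.4791 0.0408 0.028 ]]
len 0.033474390452570175 w 0.019717630121082644 tipdist 0.07937362765282438 tips w 0.04055645152344865
grip centre [0.4977973  0.03414722 0.028     ] yaw 14.015545321631366
pin head [[ 0.59105115 -0.22728996  0.042     ]]
[[ 0.56007481 -0.19973056  0.02      ]
 [ 0.48214589 -0.21536551  0.02      ]
 [ 0.57531108 -0.26460489  0.02      ]
 [ 0.49525621 -0.28221579  0.02      ]]
11.344682956311813 0.06663949901205467
12.406613979430697 0.06663949901205467
11.09571859871481
0.89 [0.8336, 0.608]
0.63 [0.4988, 0.5589]
[[294.52884668 345.25626356]
 [309.30528895 202.86243502]
 [347.44342884 207.76668343]
 [344.47173419 225.05809713]]
{'intrinsics': array([[364.99812941,   0.        , 279.49764489],
       [  0.        , 364.99812941, 212.46546426],
       [  0.        ,   0.        ,   1.        ]]), 'D': array([-0.00121064,  0.        ,  0.        ,  0.        ,  0.        ]), 'extrinsics': array([[ 4.23158430e-01,  9.06055689e-01, -1.77760858e-04,
        -6.26235001e-01],
       [ 8.68782745e-01, -4.05695005e-01,  2.83950885e-01,
        -3.86754809e-02],
       [ 2.57203198e-01, -1.20310646e-01, -9.58838810e-01,
         3.90044586e-01],
       [ 0.00000000e+00,  0.00000000e+00,  0.00000000e+00,
         1.00000000e+00]])}
```

View pics/crop1.png

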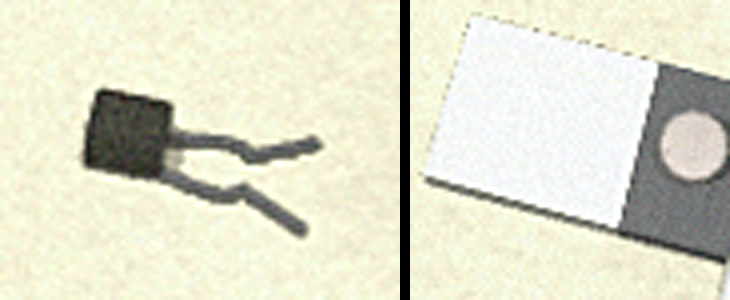

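```bash
cat >> h.py <<'E'
from scipy.spatial.transform import Rotation as Ro
def goto(X,ang):
    "TCP target, world angle (deg) of tool x"
    s=r.get_state();R=Ro.from_quat(s['eef_rot']).as_matrix()
    d=R.T@(np.array(X)-s['tool_pos'])*100
    a=np.degrees(np.arctan2(R[1,0],R[0,0]))
    t=(a-ang+180)%360-180
    print('t',round(s['clock'],2),'tcp',s['tool_pos'].round(4),'xang',round(a,2),'tilt z',R[:,2].round(4),'-> delta',d.round(2),'turn',round(t,2),'F',s['contact_force'].round(1),'op',round(s['opening'],3))
E
python3 - <<'E'
from h import *
p=vision.camera_params('wrist');T=p['extrinsics'];c=-T[:3,:3].T@T[:3,3]
s=r.get_state();R=Ro.from_quat(s['eef_rot']).as_matrix()
print('cam in tool',R.T@(c-s['tool_pos']))
goto([.498,.034,.14],103)
E
```

```text
cam in tool [ 0.0013238  -0.07357556 -0.15817558]
t 0.5 tcp [0.2644 0.5663 0.2267] xang 64.97 tilt z [-0.e+00 -1.e-04 -1.e+00] -> delta [-38.35  43.69   8.67] turn -38.03 F [0.6 0.  0.1] op 0.999
```

Call:
send_rows([
  {"delta_pos": [-38.3, 43.7, 0], "turn": -38, "jaw": 0},
  {"delta_pos": [-38.3, 43.7, 0], "turn": -38, "jaw": 0},
  {"delta_pos": [-38.3, 43.7, 0], "turn": -38, "jaw": 0},
  {"delta_pos": [-38.3, 43.7, 0], "turn": -38, "jaw": 0},
  {"delta_pos": [-38.3, 43.7, 0], "turn": -38, "jaw": 0},
  {"delta_pos": [-38.3, 43.7, 0], "turn": -38, "jaw": 0},
  {"delta_pos": [-38.3, 43.7, 0], "turn": -38, "jaw": 0},
  {"delta_pos": [-38.3, 43.7, 0], "turn": -38, "jaw": 0},
])

```text
clock: 1.17
tool_pos: [0.3992, 0.2593, 0.2269]
eef_rot: [0.623, 0.783, 0.0, 0.0]
contact_force: [0.1, 0.5, 1.0]
opening: 0.998
```

```bash
python3 -c "
from h import *
goto([.498,.034,.14],103)"
```

```text
t 1.17 tcp [0.3992 0.2593 0.2269] xang 102.99 tilt z [ 5.e-04  4.e-04 -1.e+00] -> delta [-24.18   4.56   8.69] turn -0.01 F [0.1 0.5 1. ] op 0.998
```

Call:
send_rows([
  {"delta_pos": [-24.2, 4.6, 8.7], "turn": 0, "jaw": 0},
  {"delta_pos": [-24.2, 4.6, 8.7], "turn": 0, "jaw": 0},
  {"delta_pos": [-24.2, 4.6, 8.7], "turn": 0, "jaw": 0},
  {"delta_pos": [-24.2, 4.6, 8.7], "turn": 0, "jaw": 0},
  {"delta_pos": [-24.2, 4.6, 8.7], "turn": 0, "jaw": 0},
  {"delta_pos": [-24.2, 4.6, 8.7], "turn": 0, "jaw": 0},
  {"delta_pos": [-24.2, 4.6, 8.7], "turn": 0, "jaw": 0},
  {"delta_pos": [-24.2, 4.6, 8.7], "turn": 0, "jaw": 0},
])

```text
clock: 1.83
tool_pos: [0.4983, 0.0311, 0.1385]
eef_rot: [0.626, 0.78, -0.001, 0.0]
contact_force: [-0.3, -0.7, 0.2]
opening: 0.998
```

```bash
python3 - <<'E'
from h import *
goto([.498,.034,.14],103)
p=vision.camera_params('wrist')
im=vision.snapshot('wrist');cv2.imwrite('pics/w1.png',im)
np.save('w1T.npy',p['extrinsics'])
goto([.498,.034,.14],103)
print(proj('wrist',[[.498,.034,.028],[.567,.0722,.003],[.576,.0328,.003]],p))
E
```

```text
t 1.83 tcp [0.4983 0.0311 0.1385] xang 102.53 tilt z [-0.0015 -0.0025 -1.    ] -> delta [ 0.29  0.03 -0.15] turn -0.47 F [-0.3 -0.7  0.2] op 0.998
t 1.88 tcp [0.4979 0.0346 0.1393] xang 102.77 tilt z [-6.e-04  0.e+00 -1.e+00] -> delta [-0.06 -0.01 -0.07] turn -0.23 F [-0.2  0.5  0.5] op 1.002
[[281.97380348 204.56988768]
 [306.89588877 279.60432166]
 [261.32219307 279.80080832]]
```

View pics/w1.png

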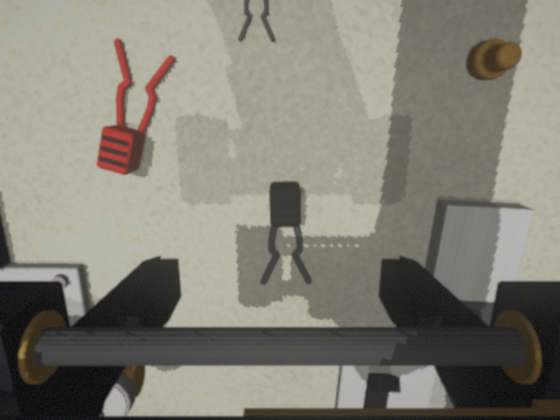

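```bash
python3 - <<'E'
from h import *
im=cv2.imread('pics/w1.png')
cv2.imwrite('pics/w1c.png',np.clip(1.8*cv2.resize(im[170:295,240:340],None,fx=4.5,fy=4.5,interpolation=cv2.INTER_CUBIC),0,255).astype(np.uint8))
E
```

```text
(no output)
```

View pics/w1c.png

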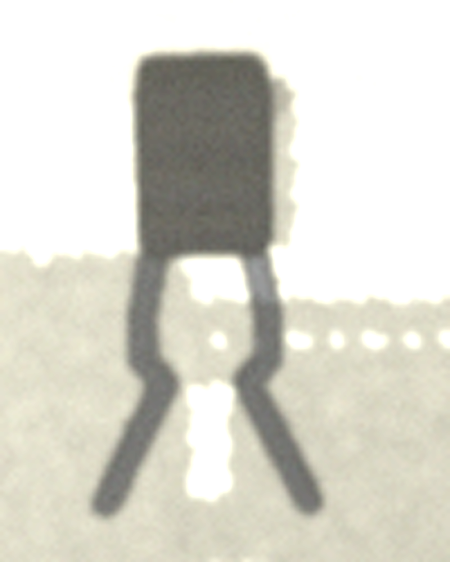

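```bash
python3 - <<'E'
from h import *
p=vision.camera_params('wrist');
f=onplane('wrist',[[284.7,226]],.028,p)[0];b=onplane('wrist',[[284.7,182.2]],0,p)[0]
t=onplane('wrist',[[263.5,283.3],[309,282.7]],.003,p);m=t.mean(0)
print(f,b,t,np.linalg.norm(t[0]-t[1]))
for q in(f,b):
  d=m-q;print(np.degrees(np.arctan2(d[1],d[0])),np.linalg.norm(d[:2]))
d=(m-b)[:2];d/=np.linalg.norm(d)
print('grip centre from tips',m[:2]-.077*d,'from b',b[:2]+.016*d,'from f',f[:2]-.016*d)
goto([.498,.034,.016],103)
E
```

```text
[0.51430605 0.04363107 0.028     ] [0.48606878 0.03749651 0.        ] [[0.57913141 0.03950744 0.003     ]
 [0.56958021 0.07896413 0.003     ]] 0.04059625349527222
14.566868640892578 0.06204417793341918
13.832988479575494 0.09092411967707771
grip centre from tips [0.49958905 0.04082566] from b [0.50160473 0.04132199] from f [0.4987701  0.03980559]
t 1.88 tcp [0.4979 0.0346 0.1393] xang 102.77 tilt z [-6.e-04  0.e+00 -1.e+00] -> delta [-0.06  0.   12.33] turn -0.23 F [-0.2  0.5  0.5] op 1.002
```

Call:
send_rows([
  {"delta_pos": [0.1, 0.1, 4], "turn": -0.9, "jaw": 0},
  {"delta_pos": [0.1, 0.1, 8], "turn": -0.9, "jaw": 0},
  {"delta_pos": [0.1, 0.1, 11], "turn": -0.9, "jaw": 0},
  {"delta_pos": [0.1, 0.1, 12.3], "turn": -0.9, "jaw": 0},
  {"delta_pos": [0.1, 0.1, 12.3], "turn": -0.9, "jaw": 0},
  {"delta_pos": [0.1, 0.1, 12.3], "turn": -0.9, "jaw": 0},
], force=45)

```text
clock: 2.38
tool_pos: [0.4982, 0.0395, 0.017]
eef_rot: [0.615, 0.788, 0.0, -0.001]
contact_force: [-0.8, -0.5, -0.1]
opening: 1.001
```

```bash
python3 - <<'E'
from h import *
im=vision.snapshot('wrist');cv2.imwrite('pics/w2.png',im)
goto([.499,.036,.016],103.7)
E
```

```text
t 2.43 tcp [0.4989 0.039  0.0178] xang 104.01 tilt z [ 0.0013  0.0015 -1.    ] -> delta [-0.3  -0.06  0.17] turn 0.31 F [-0.8  0.2  0.8] op 1.0
```

View pics/w2.png

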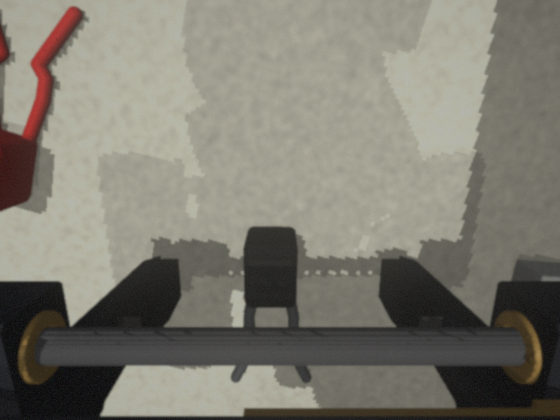

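Call:
send_rows([
  {"delta_pos": [-0.3, 0, 0.15], "turn": 0, "jaw": 0},
  {"delta_pos": [-0.3, 0, 0.15], "turn": 0, "jaw": 1},
  {"delta_pos": [-0.3, 0, 0.15], "turn": 0, "jaw": 1},
  {"delta_pos": [-0.3, 0, 0.15], "turn": 0, "jaw": 1},
  {"delta_pos": [-0.3, 0, 0.15], "turn": 0, "jaw": 1},
  {"delta_pos": [-0.3, 0, 0.15], "turn": 0, "jaw": 1},
  {"delta_pos": [-0.3, 0, 0.15], "turn": 0, "jaw": 1},
  {"delta_pos": [-0.3, 0, 0.15], "turn": 0, "jaw": 1},
], force=45)

```text
clock: 3.1
tool_pos: [0.4992, 0.034, 0.0152]
eef_rot: [0.617, 0.787, 0.0, -0.0]
contact_force: [-0.6, 0.0, -0.3]
opening: 0.492
```

```bash
python3 - <<'E'
from h import *
im=vision.snapshot('wrist');cv2.imwrite('pics/w3.png',im)
goto([.499,.036,.10],103.7)
E
```

```text
t 3.15 tcp [0.4992 0.0341 0.0152] xang 103.88 tilt z [-0.e+00  1.e-04 -1.e+00] -> delta [ 0.19  0.03 -8.48] turn 0.18 F [-0.2 -0.2  0.5] op 0.451
```

View pics/w3.png

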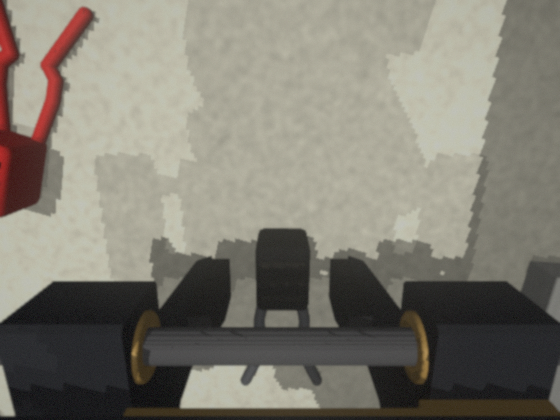

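Still closing, and the clip is centred between the jaws (column 283, fingers at 230 and 330). I'll keep closing, then lift.

Call:
send_rows([
  {"delta_pos": [0, 0, 0], "turn": 0, "jaw": 1},
  {"delta_pos": [0, 0, 0], "turn": 0, "jaw": 1},
  {"delta_pos": [0, 0, 0], "turn": 0, "jaw": 1},
  {"delta_pos": [0, 0, 0], "turn": 0, "jaw": 1},
  {"delta_pos": [0, 0, 0], "turn": 0, "jaw": 1},
  {"delta_pos": [0, 0, 0], "turn": 0, "jaw": 1},
])

```text
clock: 3.65
tool_pos: [0.4987, 0.0344, 0.0174]
eef_rot: [0.616, 0.788, 0.0, 0.0]
contact_force: [-4.7, 1.1, 26.5]
opening: 0.106
```

Call:
send_rows([
  {"delta_pos": [0, 0, -2], "turn": 0, "jaw": 1},
  {"delta_pos": [0, 0, -6], "turn": 0, "jaw": 1},
  {"delta_pos": [0, 0, -8], "turn": 0, "jaw": 1},
  {"delta_pos": [0, 0, -8], "turn": 0, "jaw": 1},
  {"delta_pos": [0, 0, -8], "turn": 0, "jaw": 1},
])

```text
clock: 4.07
tool_pos: [0.5, 0.0339, 0.0961]
eef_rot: [0.617, 0.787, 0.001, 0.001]
contact_force: [0.1, -0.4, 0.6]
opening: 0.004
```

```bash
python3 - <<'E'
from h import *
im=vision.snapshot('wrist');cv2.imwrite('pics/w4.png',im)
vision.snapshot('top')
im=vision.snapshot('scene');cv2.imwrite('pics/s4.png',im)
goto([.499,.036,.10],103.7)
E
```

```text
t 4.22 tcp [0.4984 0.0338 0.0941] xang 103.88 tilt z [-2.1e-03 -5.0e-04 -1.0e+00] -> delta [ 0.2   0.11 -0.59] turn 0.18 F [-0.   0.6 -1.1] op 0.005
```

View pics/w4.png

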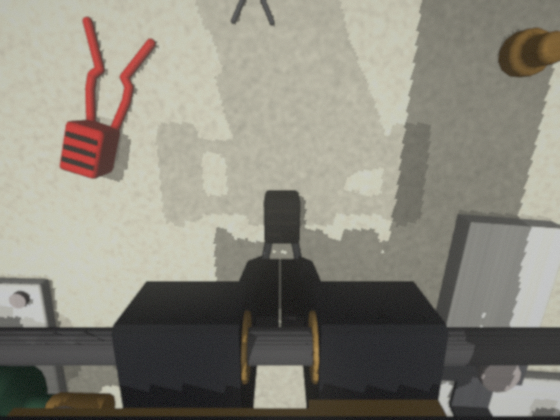

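View pics/s4.png

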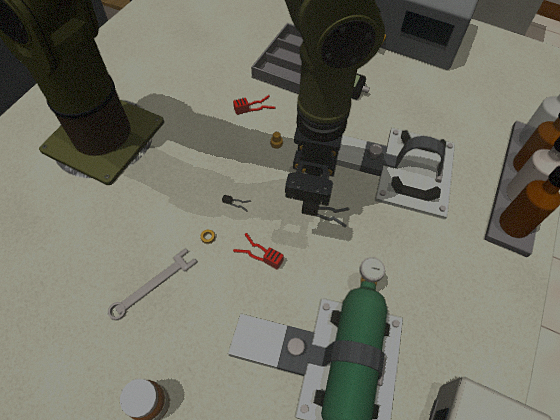

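The fingers closed on nothing (opening 0.005), and the clip is still on the bench. I'll compare where the TCP projects with where the clip lies now.

```bash
python3 - <<'E'
from h import *
p=vision.camera_params('wrist')
s=r.get_state();R=Ro.from_quat(s['eef_rot']).as_matrix();t=s['tool_pos']
print('tcp,tip,grasp px',proj('wrist',[t,t+R@[0,0,.011],t+R@[0,0,-.008]],p))
im=cv2.imread('pics/w4.png')
cv2.imwrite('pics/w4c.png',np.clip(2.2*cv2.resize(im[180:330,220:345],None,fx=4,fy=4,interpolation=cv2.INTER_CUBIC),0,255).astype(np.uint8))
im=cv2.imread('pics/w3.png')
cv2.imwrite('pics/w3c.png',np.clip(3*cv2.resize(im[220:390,190:370],None,fx=3.5,fy=3.5,interpolation=cv2.INTER_CUBIC),0,255).astype(np.uint8))
E
```

```text
tcp,tip,grasp px [[276.80481221 264.91627313]
 [276.97234177 255.65944703]
 [276.66949139 272.393519  ]]
```

View pics/w4c.png

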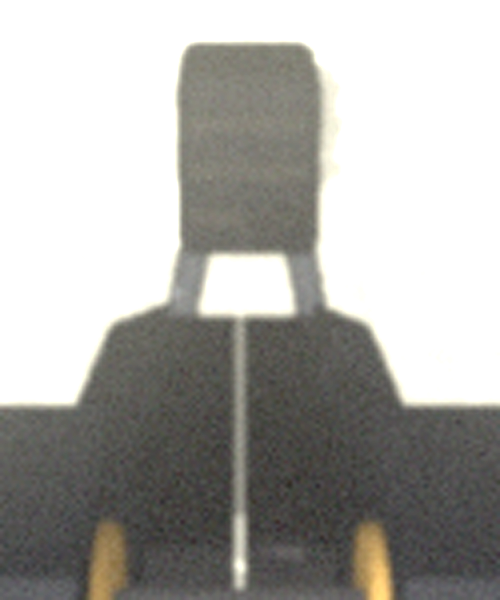

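View pics/w3c.png

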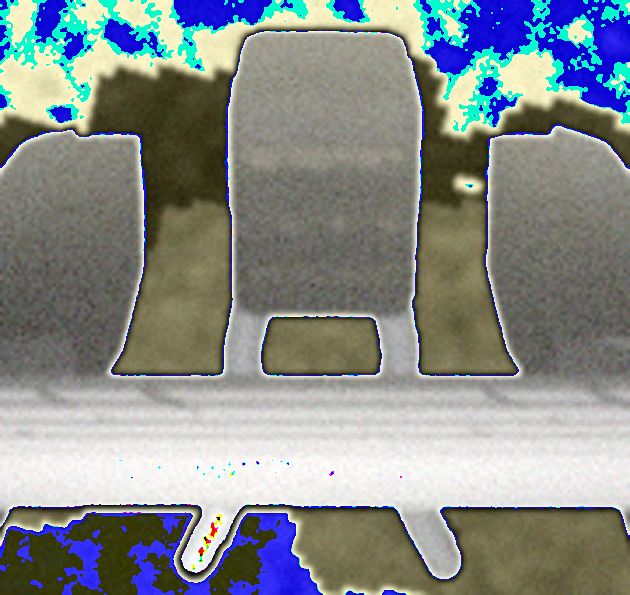

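```bash
python3 - <<'E'
from h import *
p=vision.camera_params('wrist')
goto([.5,.034,.1],103.8)
def ax(uv,z): return onplane('wrist',uv,z,p)[0]
f=ax([[281.8,242.5]],.028);b=ax([[281.8,191.2]],0)
print('now f,b',f,b)
print(proj('wrist',[[.5143,.0405,.028],[.486,.0335,0]],p))
# w3 at that pose: put the camera there
s=r.get_state();R=Ro.from_quat(s['eef_rot']).as_matrix()
T=p['extrinsics'].copy();sh=np.array([.4992,.0341,.0152])-s['tool_pos']
T[:3,3]-=T[:3,:3]@sh;p3=dict(p,extrinsics=T)
for uv,z in(([282.,308],.028),([282,266],.028),([282,229.3],0)): print('w3',z,onplane('wrist',[uv],z,p3))
E
```

```text
t 4.22 tcp [0.4984 0.0338 0.0941] xang 103.88 tilt z [-2.1e-03 -5.0e-04 -1.0e+00] -> delta [-0.01  0.16 -0.59] turn 0.08 F [-0.   0.6 -1.1] op 0.005
now f,b [0.51151308 0.03981222 0.028     ] [0.4842614  0.03319079 0.        ]
[[281.79188377 246.57884382]
 [281.63150619 193.62176117]]
w3 0.028 [[0.51343823 0.04009214 0.028     ]]
w3 0.028 [[0.49345676 0.03511814 0.028     ]]
w3 0 [[0.48643438 0.03354302 0.        ]]
```

The wrist picture suggests that the fingertips sit higher than the stated offset. They seem to have pinched only the rounded top of the grip and slipped off. I'll check with a gentle touch on bare bench behind the clip.

Call:
send_rows([
  {"delta_pos": [0, -4, 0], "turn": 0, "jaw": 1},
  {"delta_pos": [0, -5, 0], "turn": 0, "jaw": 1},
  {"delta_pos": [0, -5, 4], "turn": 0, "jaw": 1},
  {"delta_pos": [0, -5, 7], "turn": 0, "jaw": 1},
  {"delta_pos": [0, -5, 8.0], "turn": 0, "jaw": 1},
  {"delta_pos": [0, -5, 8.0], "turn": 0, "jaw": 1},
])

```text
clock: 4.72
tool_pos: [0.4482, 0.0216, 0.0118]
eef_rot: [0.616, 0.788, -0.004, -0.002]
contact_force: [1.3, 0.1, -0.2]
opening: 0.003
```

```bash
python3 - <<'E'
from h import *
im=vision.snapshot('wrist');cv2.imwrite('pics/w5.png',im)
im=vision.snapshot('scene')
cv2.imwrite('pics/s5.png',np.clip(2*cv2.resize(im[130:250,220:360],None,fx=5,fy=5,interpolation=cv2.INTER_CUBIC),0,255).astype(np.uint8))
goto([.45,.022,.013],103.8)
E
```

```text
t 4.82 tcp [0.4493 0.0222 0.0135] xang 103.98 tilt z [-0.0038 -0.001  -1.    ] -> delta [-0.03  0.07  0.05] turn 0.18 F [ 1.1 -1.  -0.3] op 0.008
```

View pics/w5.png

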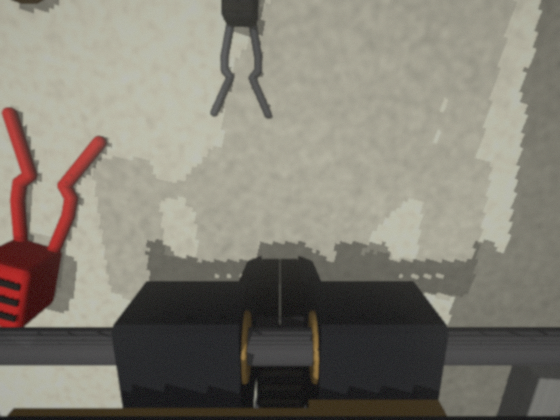

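View pics/s5.png

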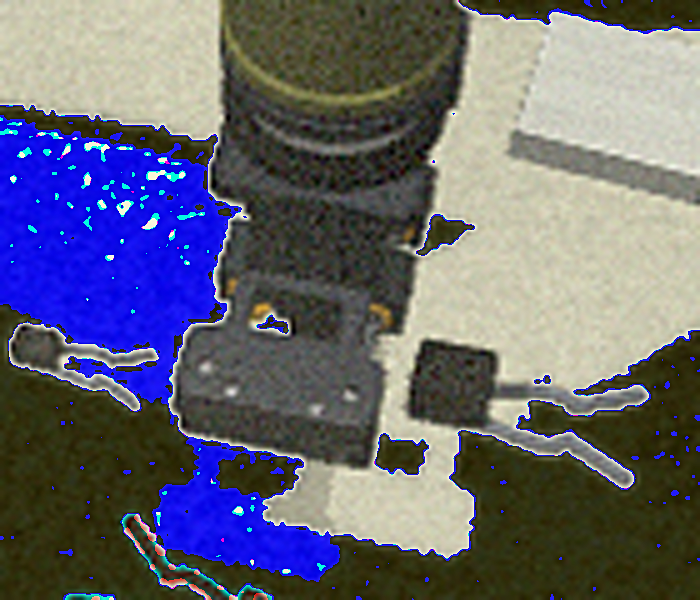

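Call:
send_rows([
  {"delta_pos": [0, 0, 0.2], "turn": 0, "jaw": 1},
  {"delta_pos": [0, 0, 0.4], "turn": 0, "jaw": 1},
  {"delta_pos": [0, 0, 0.4], "turn": 0, "jaw": 1},
  {"delta_pos": [0, 0, 0.4], "turn": 0, "jaw": 1},
])

```text
clock: 5.15
tool_pos: [0.4505, 0.0221, 0.0111]
eef_rot: [0.616, 0.787, -0.0, -0.0]
contact_force: [-0.4, -1.0, 0.4]
opening: 0.008
```

Call:
send_rows([
  {"delta_pos": [0, 0, 0.2], "turn": 0, "jaw": 1},
  {"delta_pos": [0, 0, 0.3], "turn": 0, "jaw": 1},
  {"delta_pos": [0, 0, 0.3], "turn": 0, "jaw": 1},
  {"delta_pos": [0, 0, 0.3], "turn": 0, "jaw": 1},
])

```text
clock: 5.48
tool_pos: [0.4507, 0.022, 0.0083]
eef_rot: [0.617, 0.787, 0.0, -0.0]
contact_force: [0.1, -0.3, 0.2]
opening: 0.004
```

Call:
send_rows([
  {"delta_pos": [0, 0, 0.3], "turn": 0, "jaw": 1},
  {"delta_pos": [0, 0, 0.5], "turn": 0, "jaw": 1},
  {"delta_pos": [0, 0, 0.5], "turn": 0, "jaw": 1},
  {"delta_pos": [0, 0, 0.5], "turn": 0, "jaw": 1},
])

```text
clock: 5.82
tool_pos: [0.4506, 0.022, 0.0033]
eef_rot: [0.616, 0.787, -0.0, -0.0]
contact_force: [0.5, -0.5, 0.8]
opening: 0.004
```

Call:
send_rows([
  {"delta_pos": [0, 0, 0.3], "turn": 0, "jaw": 1},
  {"delta_pos": [0, 0, 0.5], "turn": 0, "jaw": 1},
  {"delta_pos": [0, 0, 0.5], "turn": 0, "jaw": 1},
  {"delta_pos": [0, 0, 0.5], "turn": 0, "jaw": 1},
])

```text
clock: 6.15
tool_pos: [0.4506, 0.022, -0.0018]
eef_rot: [0.617, 0.787, 0.0, -0.0]
contact_force: [0.2, 0.4, -0.9]
opening: 0.0
```

Call:
send_rows([
  {"delta_pos": [0, 0, 0.2], "turn": 0, "jaw": 1},
  {"delta_pos": [0, 0, 0.4], "turn": 0, "jaw": 1},
  {"delta_pos": [0, 0, 0.4], "turn": 0, "jaw": 1},
  {"delta_pos": [0, 0, 0.4], "turn": 0, "jaw": 1},
])

```text
clock: 6.48
tool_pos: [0.4506, 0.0221, -0.0059]
eef_rot: [0.617, 0.787, 0.0, -0.0]
contact_force: [-0.3, 0.0, -0.4]
opening: 0.008
```

Call:
send_rows([
  {"delta_pos": [0, 0, 0.15], "turn": 0, "jaw": 1},
  {"delta_pos": [0, 0, 0.3], "turn": 0, "jaw": 1},
  {"delta_pos": [0, 0, 0.3], "turn": 0, "jaw": 1},
  {"delta_pos": [0, 0, 0.3], "turn": 0, "jaw": 1},
])

```text
clock: 6.82
tool_pos: [0.4506, 0.022, -0.0089]
eef_rot: [0.617, 0.787, 0.0, -0.0]
contact_force: [0.6, 0.4, -0.7]
opening: 0.006
```

Call:
send_rows([
  {"delta_pos": [0, 0, 0.15], "turn": 0, "jaw": 1},
  {"delta_pos": [0, 0, 0.3], "turn": 0, "jaw": 1},
  {"delta_pos": [0, 0, 0.3], "turn": 0, "jaw": 1},
  {"delta_pos": [0, 0, 0.3], "turn": 0, "jaw": 1},
])

```text
clock: 7.15
tool_pos: [0.4507, 0.022, -0.0116]
eef_rot: [0.617, 0.787, 0.0, 0.0]
contact_force: [-0.4, -0.5, 5.4]
opening: 0.003
```

The tips touch the bench at reported TCP z ≈ -0.0113. So they sit about 11 mm behind the reported TCP, not ahead of it, and I'll aim 22 mm lower. Now I'll back up, open and regrasp.

Call:
send_rows([
  {"delta_pos": [0, 0, -3], "turn": 0, "jaw": 0},
  {"delta_pos": [0, 0, -7], "turn": 0, "jaw": 0},
  {"delta_pos": [0, 0, -10], "turn": 0, "jaw": 0},
  {"delta_pos": [0.3, 3, -10], "turn": 0, "jaw": 0},
  {"delta_pos": [0.3, 5.1, -10], "turn": 0, "jaw": 0},
  {"delta_pos": [0.3, 5.1, -10], "turn": 0, "jaw": 0},
  {"delta_pos": [0.3, 5.1, -10], "turn": 0, "jaw": 0},
  {"delta_pos": [0.3, 5.1, -10], "turn": 0, "jaw": 0},
])

```text
clock: 7.82
tool_pos: [0.4984, 0.0363, 0.0876]
eef_rot: [0.617, 0.787, -0.001, -0.0]
contact_force: [-0.0, -0.1, -0.8]
opening: 0.585
```

```bash
python3 - <<'E'
from h import *
im=vision.snapshot('wrist');cv2.imwrite('pics/w6.png',im)
goto([.499,.0355,-.008],103.7)
cv2.imwrite('pics/w6c.png',np.clip(2*cv2.resize(im[170:330,150:410],None,fx=3,fy=3,interpolation=cv2.INTER_CUBIC).astype(float),0,255).astype(np.uint8))
E
```

```text
t 7.87 tcp [0.4977 0.0362 0.0873] xang 103.88 tilt z [-0.0029 -0.0016 -1.    ] -> delta [-0.09  0.14  9.53] turn 0.18 F [-0.5  0.2  0.4] op 0.63
```

View pics/w6c.png

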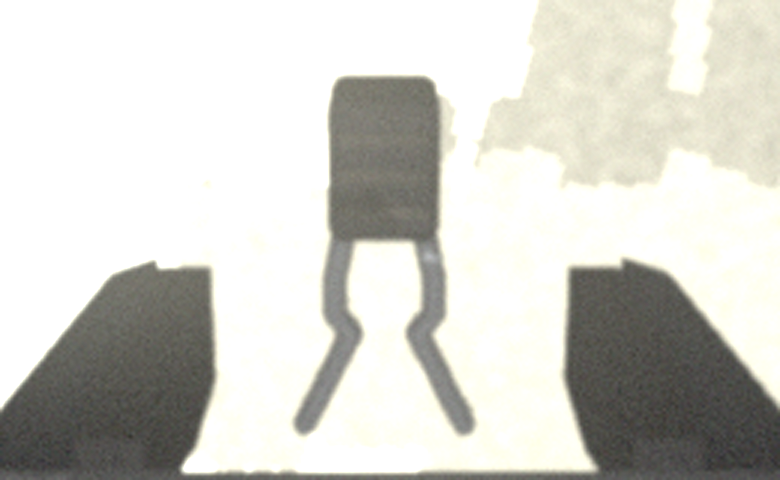

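Call:
send_rows([
  {"delta_pos": [-0.1, 0.1, 4], "turn": 0, "jaw": 0.1},
  {"delta_pos": [-0.1, 0.1, 7], "turn": 0, "jaw": 0.2},
  {"delta_pos": [-0.1, 0.1, 9], "turn": 0, "jaw": 0.3},
  {"delta_pos": [-0.1, 0.1, 9.5], "turn": 0, "jaw": 0.4},
  {"delta_pos": [-0.1, 0.1, 9.5], "turn": 0, "jaw": 0.5},
  {"delta_pos": [-0.1, 0.1, 9.5], "turn": 0, "jaw": 0.5},
])

```text
clock: 8.37
tool_pos: [0.5, 0.0365, -0.0067]
eef_rot: [0.616, 0.788, -0.001, -0.0]
contact_force: [0.5, 0.0, 0.4]
opening: 0.52
```

```bash
python3 - <<'E'
from h import *
im=vision.snapshot('wrist')
goto([.499,.0355,-.008],103.7)
cv2.imwrite('pics/w7.png',np.clip(2*cv2.resize(im[170:400,150:410],None,fx=2.5,fy=2.5,interpolation=cv2.INTER_CUBIC).astype(float),0,255).astype(np.uint8))
E
```

```text
t 8.42 tcp [ 0.5006  0.0366 -0.0061] xang 103.9 tilt z [ 3.e-04  0.e+00 -1.e+00] -> delta [-0.07 -0.18  0.19] turn 0.2 F [-1.   0.2 -0.2] op 0.506
```

View pics/w7.png

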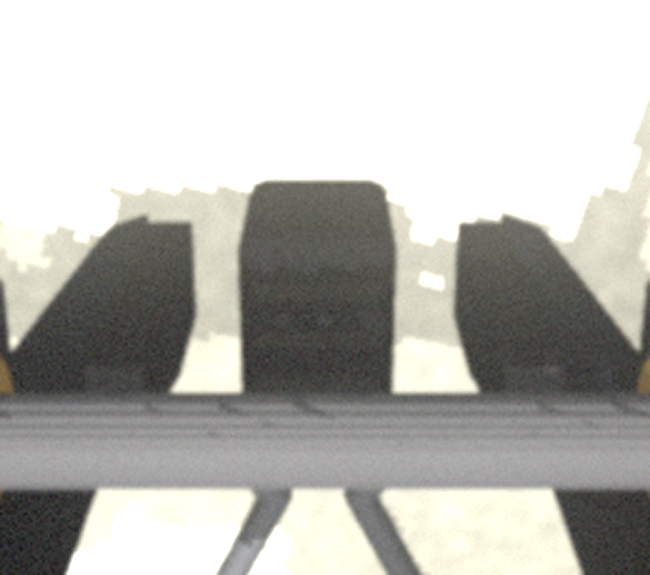

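Call:
send_rows([
  {"delta_pos": [-0.1, -0.1, 0.2], "turn": 0, "jaw": 0.5},
  {"delta_pos": [-0.1, -0.1, 0.2], "turn": 0, "jaw": 1},
  {"delta_pos": [-0.1, -0.1, 0.2], "turn": 0, "jaw": 1},
  {"delta_pos": [-0.1, -0.1, 0.2], "turn": 0, "jaw": 1},
  {"delta_pos": [-0.1, -0.1, 0.2], "turn": 0, "jaw": 1},
  {"delta_pos": [-0.1, -0.1, 0.2], "turn": 0, "jaw": 1},
  {"delta_pos": [-0.1, -0.1, 0.2], "turn": 0, "jaw": 1},
  {"delta_pos": [-0.1, -0.1, 0.2], "turn": 0, "jaw": 1},
], force=45)

```text
clock: 9.08
tool_pos: [0.5002, 0.0352, -0.0083]
eef_rot: [0.617, 0.787, 0.0, 0.0]
contact_force: [-0.6, -0.1, 5.9]
opening: 0.266
```

```bash
python3 - <<'E'
from h import *
goto([.499,.0355,.06],103.7)
E
```

```text
t 9.08 tcp [ 0.5002  0.0352 -0.0083] xang 103.87 tilt z [ 8.e-04 -1.e-04 -1.e+00] -> delta [ 0.06 -0.11 -6.83] turn 0.17 F [-0.6 -0.1  5.9] op 0.266
```

Gripped (opening 0.266 ≈ 23.4 mm). Lifting and checking.

Call:
send_rows([
  {"delta_pos": [0, 0, -2], "turn": 0, "jaw": 1},
  {"delta_pos": [0, 0, -5], "turn": 0, "jaw": 1},
  {"delta_pos": [0, 0, -8], "turn": 0, "jaw": 1},
  {"delta_pos": [0, 0, -9], "turn": 0, "jaw": 1},
  {"delta_pos": [0, 0, -9], "turn": 0, "jaw": 1},
  {"delta_pos": [0, 0, -9], "turn": 0, "jaw": 1},
])

```text
clock: 9.58
tool_pos: [0.5, 0.0349, 0.0809]
eef_rot: [0.617, 0.787, 0.0, 0.0]
contact_force: [-0.4, -0.4, -1.3]
opening: 0.268
```

```bash
python3 - <<'E'
from h import *
im=vision.snapshot('wrist')
cv2.imwrite('pics/w8.png',np.clip(1.5*im.astype(float),0,255).astype(np.uint8))
im=vision.snapshot('scene');cv2.imwrite('pics/s8.png',im)
# pin triangulation (undistorted normalized)
P=[];x=[]
for c,uv in(('top',[390.35,119.1]),('scene',[225+283/4-.4,310+146/4-.4])):
    p=vision.camera_params(c);P.append(p['extrinsics'][:3]);x.append(cv2.undistortPoints(np.array([[uv]],float),p['intrinsics'],p['D']).reshape(2,1))
X=cv2.triangulatePoints(P[0],P[1],*x);print('pin head tri',(X[:3]/X[3]).ravel(), onplane('scene',[[225+283/4-.4,310+146/4-.4]],.042))
# target: pin (.591,-.2275) yaw
th=np.radians(11.8);d=np.array([np.cos(th),np.sin(th)])
pin=np.array([.591,-.2275]);q=pin-(.072+.036)*d;print('start',q,'home',pin-.036*d)
goto([*q,.082],101.8)
E
```

```text
pin head tri [ 0.59218961 -0.22768086  0.03955465] [[ 0.59280368 -0.2278974   0.042     ]]
start [ 0.48528232 -0.24958557] home [ 0.55576077 -0.23486186]
t 9.68 tcp [0.4991 0.0348 0.0799] xang 103.87 tilt z [-2.1e-03 -7.0e-04 -1.0e+00] -> delta [-27.28  -8.16  -0.19] turn 2.07 F [ 0.6 -0.8 -1.4] op 0.266
```

View pics/w8.png

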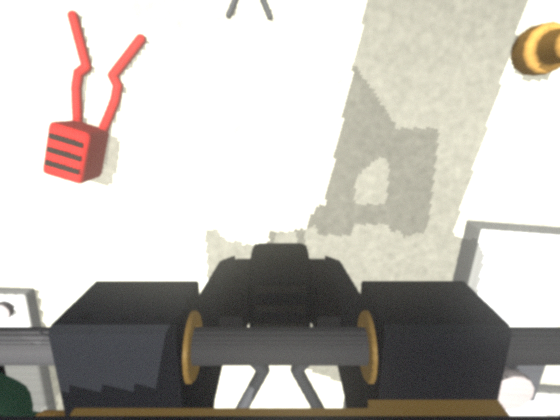

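View pics/s8.png

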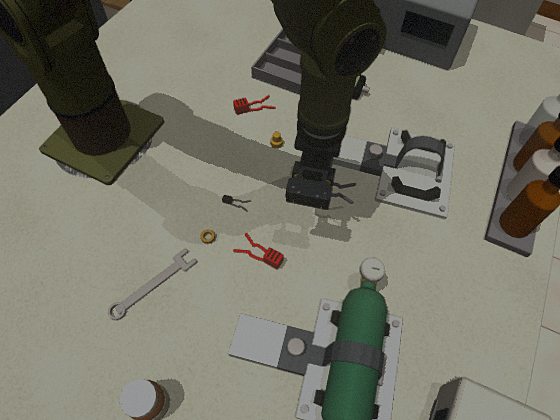

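Call:
send_rows([
  {"delta_pos": [-4, -1.2, 0], "turn": 2, "jaw": 1},
  {"delta_pos": [-8, -2.4, 0], "turn": 2, "jaw": 1},
  {"delta_pos": [-12, -3.6, 0], "turn": 2, "jaw": 1},
  {"delta_pos": [-16, -4.8, 0], "turn": 2, "jaw": 1},
  {"delta_pos": [-20, -6, 0], "turn": 2, "jaw": 1},
  {"delta_pos": [-24, -7.2, 0], "turn": 2, "jaw": 1},
  {"delta_pos": [-27.3, -8.2, 0], "turn": 2, "jaw": 1},
  {"delta_pos": [-27.3, -8.2, 0], "turn": 2, "jaw": 1},
])

```text
clock: 10.35
tool_pos: [0.4821, -0.2598, 0.0784]
eef_rot: [0.635, 0.772, -0.004, -0.0]
contact_force: [0.4, -2.0, -1.4]
opening: 0.265
```

Call:
send_rows([
  {"delta_pos": [0, 0, 0], "turn": 0, "jaw": 1},
  {"delta_pos": [0, 0, 0], "turn": 0, "jaw": 1},
])

```text
clock: 10.52
tool_pos: [0.4853, -0.2484, 0.08]
eef_rot: [0.63, 0.777, 0.0, -0.001]
contact_force: [0.2, 1.1, -1.4]
opening: 0.269
```

```bash
python3 - <<'E'
from h import *
im=vision.snapshot('top')
cv2.imwrite('pics/t9.png',np.clip(1.8*cv2.resize(im[60:220,340:480],None,fx=3.7,fy=3.7,interpolation=cv2.INTER_CUBIC).astype(float),0,255).astype(np.uint8))
im=vision.snapshot('wrist')
cv2.imwrite('pics/w9.png',np.clip(1.5*im.astype(float),0,255).astype(np.uint8))
goto([.4853,-.2496,.0137],101.8)
E
```

```text
t 10.62 tcp [ 0.4859 -0.2472  0.0806] xang 102.07 tilt z [-8.0e-04  1.7e-03 -1.0e+00] -> delta [-0.24 -0.11  6.69] turn 0.27 F [ 0.   0.6 -1.3] op 0.265
```

View pics/t9.png

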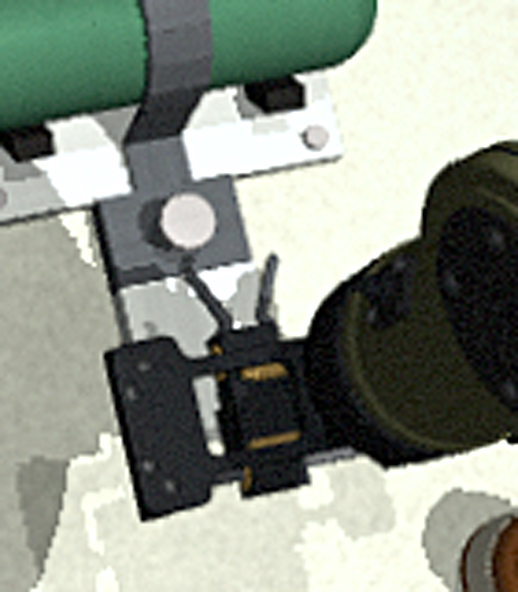

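View pics/w9.png

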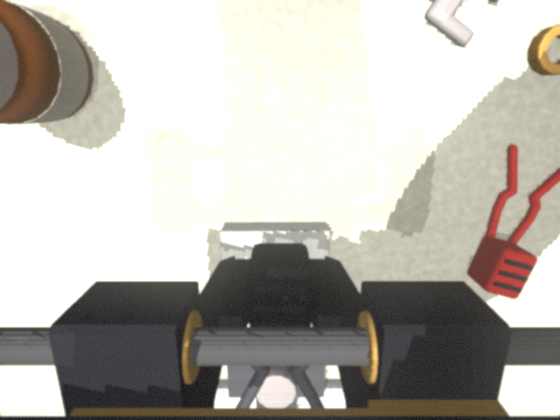

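```bash
python3 - <<'E'
from h import *
t=onplane('top',[[390.3,129.5],[413.3,129.5]],.091);print(t)
s=r.get_state();R=Ro.from_quat(s['eef_rot']).as_matrix();q=s['tool_pos']
print('tips in tool',((t-q)@R))
print('pin wrist',onplane('wrist',[[277,390]],.042))
L=onplane('wrist',[[220,226],[330,225]],.02);print(L,L.mean(0))
th=np.radians(101.8-90)
v=np.array([.5915,-.2275])-L.mean(0)[:2];print('landing front->pin',np.linalg.norm(v),np.degrees(np.arctan2(v[1],v[0])))
d=L[1]-L[0];print(np.degrees(np.arctan2(d[1],d[0])))
E
```

```text
[[ 0.5600187  -0.21285826  0.091     ]
 [ 0.56081827 -0.25289406  0.091     ]]
tips in tool [[ 0.01809588  0.07960835 -0.01040062]
 [-0.02122243  0.07202086 -0.01046973]]
pin wrist [[ 0.59079655 -0.22510226  0.042     ]]
[[ 0.49446312 -0.28241976  0.02      ]
 [ 0.47932266 -0.21459177  0.02      ]] [ 0.48689289 -0.24850576  0.02      ]
landing front->pin 0.10669530816278283 11.354343970971511
102.58318804451478
```

Call:
send_rows([
  {"delta_pos": [0, -0.1, 2], "turn": 0.3, "jaw": 1},
  {"delta_pos": [0, -0.1, 4], "turn": 0.3, "jaw": 1},
  {"delta_pos": [0, -0.1, 5.6], "turn": 0.3, "jaw": 1},
  {"delta_pos": [0, -0.1, 6.2], "turn": 0.3, "jaw": 1},
  {"delta_pos": [0, -0.1, 6.5], "turn": 0.3, "jaw": 1},
  {"delta_pos": [0, -0.1, 6.5], "turn": 0.3, "jaw": 1},
  {"delta_pos": [0, -0.1, 6.5], "turn": 0.3, "jaw": 1},
])

```text
clock: 11.2
tool_pos: [0.4855, -0.2491, 0.0168]
eef_rot: [0.632, 0.775, 0.0, 0.0]
contact_force: [-0.1, -0.2, -0.9]
opening: 0.271
```

```bash
python3 - <<'E'
from h import *
im=vision.snapshot('top')
cv2.imwrite('pics/t10.png',np.clip(1.8*cv2.resize(im[60:220,340:480],None,fx=3.7,fy=3.7,interpolation=cv2.INTER_CUBIC).astype(float),0,255).astype(np.uint8))
im=vision.snapshot('scene')
cv2.imwrite('pics/s10.png',np.clip(1.8*cv2.resize(im[280:400,210:350],None,fx=5,fy=5,interpolation=cv2.INTER_CUBIC).astype(float),0,255).astype(np.uint8))
goto([.4853,-.2489,.0137],101.8)
E
```

```text
t 11.3 tcp [ 0.4855 -0.2496  0.0171] xang 101.59 tilt z [ 1.5e-03 -3.0e-04 -1.0e+00] -> delta [ 0.07 -0.01  0.34] turn -0.21 F [ 0.1 -0.4 -1.7] op 0.27
```

View pics/t10.png

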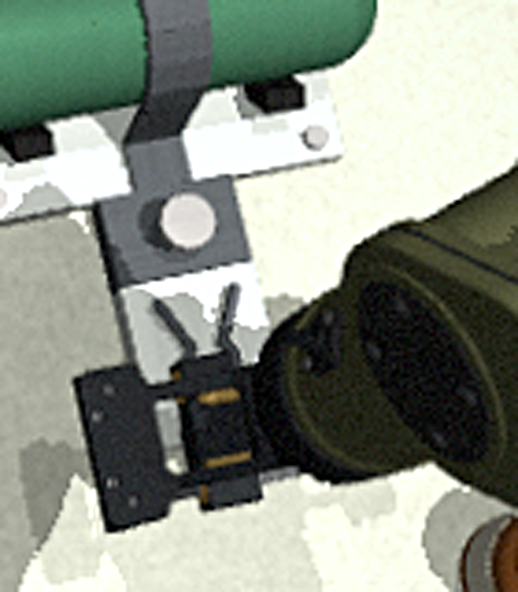

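View pics/s10.png

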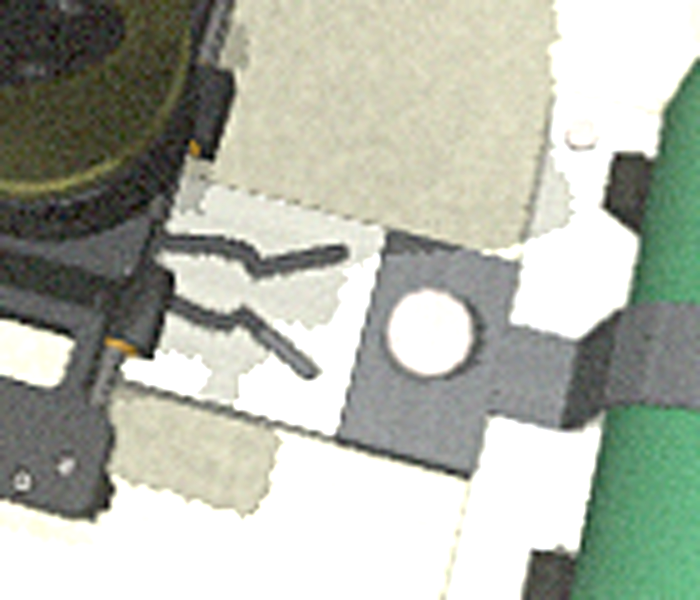

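Call:
send_rows([
  {"delta_pos": [0, 0, 0.3], "turn": 0, "jaw": 1},
  {"delta_pos": [0, 0.5, 0.3], "turn": 0, "jaw": 1},
  {"delta_pos": [0, 1.5, 0.3], "turn": 0, "jaw": 1},
  {"delta_pos": [0, 2.5, 0.3], "turn": 0, "jaw": 1},
  {"delta_pos": [0, 3.5, 0.3], "turn": 0, "jaw": 1},
  {"delta_pos": [0, 4.0, 0.3], "turn": 0, "jaw": 1},
  {"delta_pos": [0, 4.0, 0.3], "turn": 0, "jaw": 1},
  {"delta_pos": [0, 4.0, 0.3], "turn": 0, "jaw": 1},
], force=55)

```text
clock: 11.97
tool_pos: [0.5243, -0.2414, 0.0131]
eef_rot: [0.632, 0.775, 0.0, -0.0]
contact_force: [-1.0, -0.0, -1.2]
opening: 0.269
```

```bash
python3 - <<'E'
from h import *
im=vision.snapshot('scene')
cv2.imwrite('pics/s11.png',np.clip(1.8*cv2.resize(im[280:400,210:350],None,fx=5,fy=5,interpolation=cv2.INTER_CUBIC).astype(float),0,255).astype(np.uint8))
goto([.5558,-.2346,.0137],101.8)
E
```

```text
t 12.02 tcp [ 0.5236 -0.2417  0.013 ] xang 101.58 tilt z [-9.e-04 -0.e+00 -1.e+00] -> delta [ 0.05  3.3  -0.07] turn -0.22 F [-0.8 -1.  -0.8] op 0.267
```

View pics/s11.png

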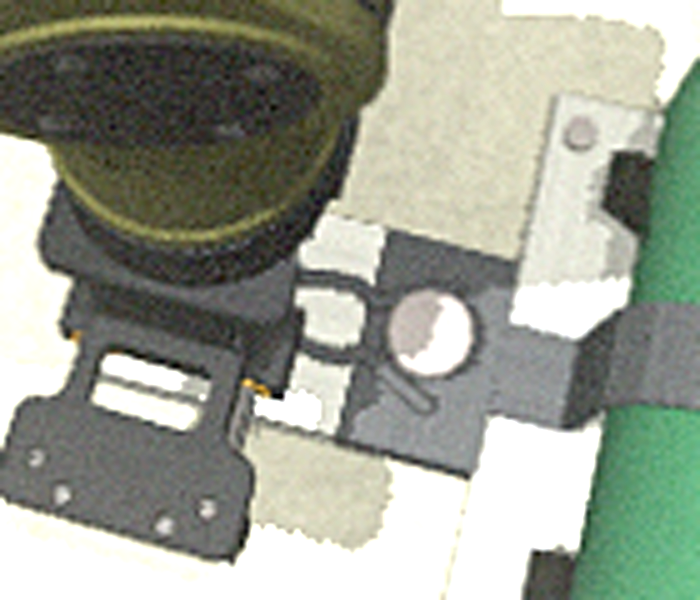

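The legs straddle the pin under the head (crop ≈ (375,335)). Pushing on to snap it home.

Call:
send_rows([
  {"delta_pos": [0, 0.6, 0], "turn": 0, "jaw": 1},
  {"delta_pos": [0, 1.2, 0], "turn": 0, "jaw": 1},
  {"delta_pos": [0, 1.8, 0], "turn": 0, "jaw": 1},
  {"delta_pos": [0, 2.4, 0], "turn": 0, "jaw": 1},
  {"delta_pos": [0, 3.0, 0], "turn": 0, "jaw": 1},
  {"delta_pos": [0, 3.4, 0], "turn": 0, "jaw": 1},
  {"delta_pos": [0, 3.4, 0], "turn": 0, "jaw": 1},
  {"delta_pos": [0, 3.4, 0], "turn": 0, "jaw": 1},
])

```text
clock: 12.68
tool_pos: [0.5577, -0.2346, 0.0134]
eef_rot: [0.632, 0.775, 0.0, 0.0]
contact_force: [0.0, 0.3, -1.1]
opening: 0.269
```

```bash
python3 - <<'E'
from h import *
im=vision.snapshot('scene')
cv2.imwrite('pics/s12.png',np.clip(1.8*cv2.resize(im[280:400,210:350],None,fx=5,fy=5,interpolation=cv2.INTER_CUBIC).astype(float),0,255).astype(np.uint8))
im=vision.snapshot('top')
cv2.imwrite('pics/t12.png',np.clip(1.8*cv2.resize(im[60:220,340:480],None,fx=3.7,fy=3.7,interpolation=cv2.INTER_CUBIC).astype(float),0,255).astype(np.uint8))
goto([.5558,-.2346,.0137],101.8)
E
```

```text
t 12.78 tcp [ 0.5586 -0.2345  0.0134] xang 101.59 tilt z [ 2.e-03  4.e-04 -1.e+00] -> delta [ 0.05 -0.28 -0.03] turn -0.21 F [ 0.3 -1.  -1.8] op 0.268
```

View pics/s12.png

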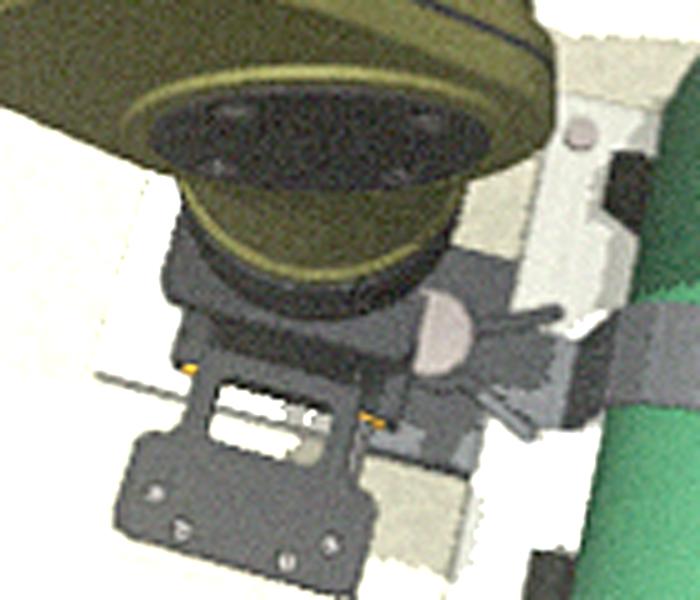

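View pics/t12.png

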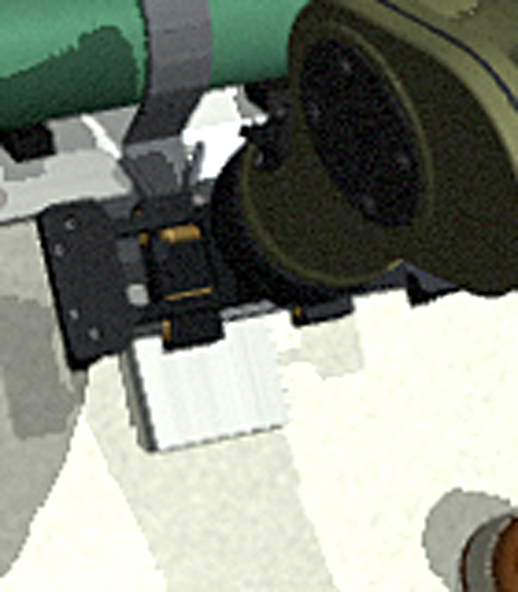

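```bash
python3 - <<'E'
from h import *
uv=np.array([[210+558/5,280+313/5],[210+533/5,280+435/5]])-.4
t=onplane('scene',uv,.026);m=t.mean(0)[:2]
th=np.radians(11.7);d=np.array([np.cos(th),np.sin(th)]);n=np.array([-d[1],d[0]])
v=m-np.array([.5915,-.2275]);print(t,'tips ahead of pin',v@d,'lat',v@n,'(want .041)')
goto([.5558,-.2346,.0137],101.8)
E
```

```text
[[ 0.62721071 -0.19960949  0.026     ]
 [ 0.63587899 -0.2386201   0.026     ]] tips ahead of pin 0.04091324391859862 lat 9.039402483618434e-05 (want .041)
t 12.78 tcp [ 0.5586 -0.2345  0.0134] xang 101.59 tilt z [ 2.e-03  4.e-04 -1.e+00] -> delta [ 0.05 -0.28 -0.03] turn -0.21 F [ 0.3 -1.  -1.8] op 0.268
```

The tips are 41 mm ahead of the pin with no lateral offset, and contact force has dropped to about 0, so it has snapped home. I'll set it down and release.

Call:
send_rows([
  {"delta_pos": [0, 0, 0.1], "turn": 0, "jaw": 1},
  {"delta_pos": [0, 0, 0.1], "turn": 0, "jaw": 0.4},
  {"delta_pos": [0, 0, 0.1], "turn": 0, "jaw": 0.4},
  {"delta_pos": [0, 0, 0.1], "turn": 0, "jaw": 0.4},
  {"delta_pos": [0, 0, 0.1], "turn": 0, "jaw": 0.4},
  {"delta_pos": [0, 0, 0.1], "turn": 0, "jaw": 0.4},
  {"delta_pos": [0, 0, 0.1], "turn": 0, "jaw": 0.4},
])

```text
clock: 13.37
tool_pos: [0.5574, -0.2348, 0.0122]
eef_rot: [0.632, 0.775, 0.0, 0.0]
contact_force: [0.7, 0.7, -0.0]
opening: 0.603
```

Call:
send_rows([
  {"delta_pos": [0, 0, -0.5], "turn": 0, "jaw": 0.4},
  {"delta_pos": [0, 0, -2], "turn": 0, "jaw": 0.4},
  {"delta_pos": [0, 0, -5], "turn": 0, "jaw": 0.4},
  {"delta_pos": [0, 0, -9], "turn": 0, "jaw": 0.4},
  {"delta_pos": [0, -4, -12], "turn": 0, "jaw": 0.4},
  {"delta_pos": [0, -8, -12], "turn": 0, "jaw": 0.4},
  {"delta_pos": [4, -10, -12], "turn": 0, "jaw": 0.4},
  {"delta_pos": [8, -10, -12], "turn": 0, "jaw": 0.4},
])

```text
clock: 14.03
tool_pos: [0.4388, -0.1846, 0.1333]
eef_rot: [0.637, 0.771, -0.003, 0.0]
contact_force: [0.8, 1.9, -0.0]
opening: 0.599
```

Call:
send_rows([
  {"delta_pos": [4, 0, 0], "turn": 0, "jaw": 0.4},
  {"delta_pos": [8, 0, 0], "turn": 0, "jaw": 0.4},
  {"delta_pos": [12, 0, 0], "turn": 0, "jaw": 0.4},
  {"delta_pos": [14, 0, 0], "turn": 0, "jaw": 0.4},
  {"delta_pos": [14, 0, 0], "turn": 0, "jaw": 0.4},
  {"delta_pos": [14, 0, 0], "turn": 0, "jaw": 0.4},
])

```text
clock: 14.53
tool_pos: [0.4166, -0.0416, 0.1332]
eef_rot: [0.631, 0.776, 0.0, 0.001]
contact_force: [0.1, -0.9, -0.7]
opening: 0.596
```

```bash
python3 - <<'E'
from h import *
for c,(a,b,e,f),k in(('scene',(280,400,210,350),5),('top',(60,220,340,480),3.7)):
    im=vision.snapshot(c)
    cv2.imwrite(f'pics/{c}13.png',np.clip(1.8*cv2.resize(im[a:b,e:f],None,fx=k,fy=k,interpolation=cv2.INTER_CUBIC).astype(float),0,255).astype(np.uint8))
goto([.5558,-.2346,.0137],101.8)
E
```

```text
t 14.63 tcp [ 0.4165 -0.0438  0.1327] xang 101.48 tilt z [ 9.0e-04 -1.4e-03 -1.0e+00] -> delta [-21.46   9.84  11.94] turn -0.32 F [-0.3  0.5 -0.1] op 0.599
```

View pics/scene13.png

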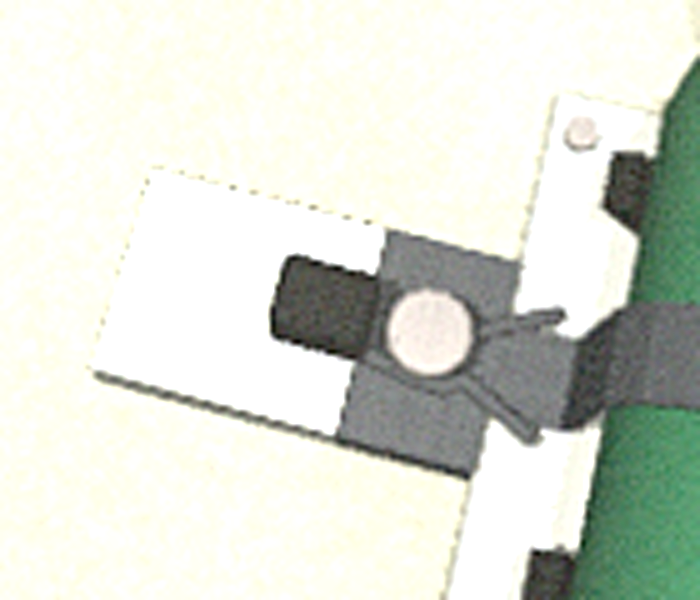

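View pics/top13.png

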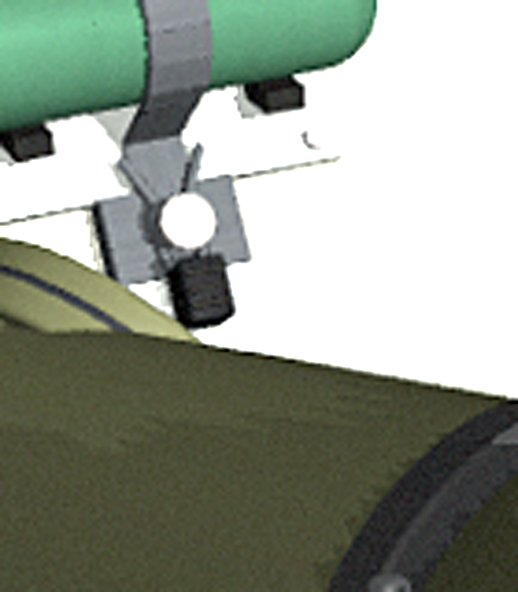

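The clip lies flat round the pin under the head: scene crop grip (325,305), pin (432,332), tips (563,313) and (538,437). The gripper is clear, so I'm handing in.

```bash
python3 - <<'E'
from h import *
t=onplane('scene',np.array([[210+562/5,280+313/5],[210+537/5,280+437/5]])-.4,.023);v=t.mean(0)[:2]-[.5915,-.2275]
th=np.radians(11.7);print(v@[np.cos(th),np.sin(th)],v@[-np.sin(th),np.cos(th)])
print(order.finish_job())
E
```

```text
0.0423851774611957 0.0007833128048765137
the job is handed in; nothing more can be done
None
```

The large black clip is snapped home round the pin of the green-cylinder cradle and released. I handed the job in at about 14.6 s; no verdict is reported.

- **Last checks:** after release, the pictures put the clip's seat about 1–2 mm from the pin's axis. That comes from the leg tips, which are 42 mm ahead of the pin (41 expected) and under 1 mm off to the side. The clip looks flat on the landing, under the pin's head. The arm is clear, and the force reading is about 0 N. I did not measure the clip's height or tilt separately.
- **First grasp missed:** the fingers slipped off the top of the grip without lifting the clip.
- **Tool offset disagreed with the description:** a gentle touch on the bench showed the fingertips about 11 mm behind the reported TCP, not 11 mm ahead. I aimed about 22 mm lower and the second grasp held.
- **Snap not recorded:** I read the force only at the end of each move, so I never saw the 6–15 N push over the waist. That the clip is fully home rests on the pictures and on the force being about 0 N afterwards.

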